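# Index the watchmaker's turntable to its next hole

## Task

On the watch-assembly turntable, pull the knurled knob of the spring plunger up, swing the turntable anticlockwise (seen from above) and let the plunger drop fully into the very next hole, so the table is locked with the watch brought round to the loupe. Never force the plunger: no hard pressing down on it, and no hard turning while its pin is in a hole; keep the watch sitting flat in its seat and leave the screwdriver, jar and brass block where they are, and let go of everything at the end.

Things in the scene. Friction and masses are not known exactly. Their poses are not given: they have to be found in the camera images.
- base: Fixed round navy-grey base of the turntable, 204 mm diameter, 30 mm high, with a loupe on a thin post (top 155 mm) at its +x+y side. Origin: centre of the underside on the turntable axis; z up.
- axis (a point): Point on the turntable's vertical axis, at the height of the aluminium disc's top, 48 mm above the bench.
- stage (a joint): Angle of the turntable, rad: 0 in the start hole, growing anticlockwise seen from above. An aluminium disc, 128 mm diameter, with a radial arm 26 mm wide (top face 60 mm above the bench, reaching 94 mm out) that carries the plunger. It turns with a drag of about 2.5 N at the knob and stays where it is left.
- start_hole (a point): Mouth of the start hole, in a steel ring of holes fixed under the arm: 80 mm from the axis, ring's top 42 mm above the bench, holes 10 mm wide along the circle. The ring's part with the further holes is set by hand: the next hole lies 0.58 to 0.99 rad on from the start hole and is not measured, it must be felt for. The hole after that, 0.785 rad further on, is not wanted.
- plunger: Steel index plunger at the end of the arm: a knurled upright knob, 24 mm diameter, 26 mm high; origin at the centre of its underside, 80 mm from the axis, z up, x away from the axis. The underside is 76 mm above the bench with the pin home; a 15 mm brass bush below it reaches the arm. The spring pushes down with 6 N (home) to 10 N (full pull).
- nose (a point): Round nose of the plunger's 8 mm pin, 43 mm below the knob's underside. The pin goes 9 mm into a hole: pull the knob up more than 9 mm to clear it; hard stop at 14 mm. In a hole it locks the turntable to within 1 mm; pushed on round it meets a hard wall, and pin and ring together may take at most 30 N.
- knob_top (a point): Centre of the knob's top, 26 mm above its underside. With the pin resting on the ring between holes the knob stands about 8.5 mm higher than home and can be pushed round with about 5 N sideways; if it is free to move down (not gripped tight), the spring snaps it down home as it comes over a hole.
- movement: Watch movement with a dark dial in a round brass holder, 34 mm diameter, 14 mm high, lying loose in a low ring seat on the disc, opposite the arm; origin at the centre of its underside, z up.
- seat (a point): Centre of the seat's floor on the turntable disc, 40 mm from the axis; turns with the disc. Its rim is 4 mm high with 37 mm inner diameter.
- screwdriver: Small loose screwdriver lying on the bench, 130 mm long, handle towards its -x. Bystander.
- jar: Small loose glass jar, 44 mm diameter, 45 mm high, origin at the centre of its underside. Bystander.
- block: Small loose stepped brass block, 40 mm diameter, 24 mm high, origin at the centre of its underside. Bystander.

How it is judged:
By the outcome, as a careful person would: the job done as asked, in the order asked, and still so for the second after the job is handed in, with the robot touching nothing.
It also fails if it takes over 45 s, if anything falls off the work surface, if the arm or the gripper's body presses on something with over 40 N, if the wrist force passes 120 N, or if a joint passes its speed limit or range.

## Robot

A 6-joint arm with a two-finger parallel gripper is mounted at the origin on the work surface. World frame = base frame: x ahead of the robot, y to its left, z up, the work surface at z = 0. Lengths are in m, angles in rad, forces in N, time in s.
With the tool pointing down it reaches from about 0.3 to 0.775 m from the base axis. Payload 14.6 kg.
Tool frame: the origin (TCP) lies at the very end of the fingers, on their centre line; the grasp point (between the pads) lies 19 mm behind it; z points along the fingers, y is the direction in which the jaws open and shut (so a half turn about z gives the same grasp; the last joint's range is limited). The gripper opens to 94 mm and grips with 3 to 60 N. Pads are 16 mm wide; open, the fingers measure 119 mm over their backs; the gripper's body (75 mm by 177 mm) begins 78 mm behind the grasp point.
Start: joints at [-1.285, 0.3, 1.521, -0, 1.321, -0.067], TCP at [0.19, -0.516, 0.205] pointing down, gripper open.
Joint ranges: [-3.03, 3.03], [-0.79, 2.21], [0.23, 2.52], [-1.04, 4.18], [0, 3.07], [-2.55, 2.55]. Speed limits (rad/s): [2.22, 2.22, 2.57, 3.14, 3.14, 3.14].

## Interface

Orientations are given as [roll, pitch, yaw] about the fixed x, y, z axes, in that order (R = Rz(yaw) Ry(pitch) Rx(roll)).
In Python, from station import get_obs, vision, hand_in gives the robot as it stands.
- The arm moves only by the tool play_rows, never from a script. Its argument "moves" is a list of rows, each an object with "claw": the opening, from 0 (shut) to 1 (fully open); "linear": the shift along the tool's x, y, z in mm, a list of three; "turn": the turn, a rotation vector about the tool's x, y, z in rad, a list of three. In form: [{"claw": claw, "linear": [tx, ty, tz], "turn": [ax, ay, az]}, ...]. A call has 1 to 8 rows; each row is the pose to reach, as a shift and turn from the pose measured when the call began, along the tool's axes at that moment; what a row does not reach only later rows make up. A row lasts 1/8 s, in which the tool goes at most 62.5 mm and 10.7 degrees, less where a joint would pass 70% of its speed; a pose out of reach is approached as far as the arm can. A call with a gripper value outside its range is refused whole. The fingers move at their own pace and stop on an object; "force" is the grip in N (left out, the last holds). Time passes only in rows, so rows that repeat a pose let the fingers close. It gives the time, the measured TCP pose, the force and the opening at its end, in the units of the state.
- get_obs(): the state, without advancing time (a new reading comes with each control period).
- vision.camera(name): name is "side" or "top"; returns the picture (480x640x3 uint8, blue, green, red); there is no depth.
- vision.camera_info(name): a dict with "camera_matrix" (3x3 intrinsics, pixels), "k1" (the pictures are not rectified: a ray, as slopes to the right and down, at radius r is drawn at 1 + k1 r^2 times it, then the intrinsics apply), "rvec" (rotation vector, rad) and "tvec" (3), from world to camera coordinates, as OpenCV has them. Camera axes: x right, y down, z forward; pixel columns grow to the right and rows downward; lengths in m; the calibration is good to about 2 mm. A picture is of the moment at which its call begins. camera_info takes no time and is no camera call.
- hand_in(): hands the job in, once; it reports no verdict.
The state is a dict: "time_s": time; "qpos": joint angles; "joint_vel": joint speeds; "tau": joint torques, N m; "ee_pos": TCP position; "eef_rot": TCP orientation; "force": force on the tool from outside, world axes, zero at the start; "moment": the same for the moment, N m; "grip_width": finger opening in m.
Only numpy, scipy, OpenCV 4.12 (cv2) and the standard library are available. Lean on these libraries where they do the work, as an engineer would, in place of code of your own. Each camera call takes 0.05 s, during which the arm holds its last target.

## Working session

There is one attempt and no reset: what is moved stays moved. The work goes in short steps, Python scripts to look and compute and a tool call to move; the robot and the scene stay as the last step left them, time stands still between calls to the robot, and variables do not carry over. Pictures are saved under pics/ and viewed, and the job is handed in when it is done.

Besides the shell and the picture viewer there is one more tool, called after "Emit:" as name(argument=value, ...) on one line, values as JSON. play_rows: Moves the arm, as the interface text tells. Its arguments: {"type":"object","properties":{"moves":{"type":"array","items":{"type":"object","properties":{"claw":{"type":"number"},"linear":{"type":"array","items":{"type":"number"}},"turn":{"type":"array","items":{"type":"number"}}}}},"force":{"type":"number"}},"required":["moves"]}

```bash
mkdir -p pics
cat > h.py <<'E'
import numpy as np,cv2
from station import get_obs,vision,hand_in
def ray(name,u,v):
    i=vision.camera_info(name);K=np.array(i["camera_matrix"]);k=i["k1"]
    d=np.array([(u-K[0,2])/K[0,0],(v-K[1,2])/K[1,1]]);s=d.copy()
    for _ in range(50): s=d/(1+k*(s@s))
    R=cv2.Rodrigues(np.array(i["rvec"],float))[0];t=np.array(i["tvec"],float).ravel()
    return -R.T@t, R.T@np.array([s[0],s[1],1])
def atz(name,u,v,z):
    o,d=ray(name,u,v);return o+d*(z-o[2])/d[2]
def proj(name,p):
    i=vision.camera_info(name);K=np.array(i["camera_matrix"])
    R=cv2.Rodrigues(np.array(i["rvec"],float))[0];c=R@np.array(p,float)+np.array(i["tvec"],float).ravel()
    s=c[:2]/c[2];s=s*(1+i["k1"]*(s@s));return K[:2,:2]@s+K[:2,2]
def snap(name,fn,crop=None,f=1):
    im=vision.camera(name)
    cv2.imwrite('pics/raw_'+fn,im)
    if crop: x0,y0,x1,y1=crop;im=im[y0:y1,x0:x1]
    if f!=1: im=cv2.resize(im,None,fx=f,fy=f,interpolation=cv2.INTER_CUBIC)
    cv2.imwrite('pics/'+fn,im)
E
python3 - <<'E'
from h import *
snap('top','t0.png');snap('side','s0.png')
o=get_obs();print(o)
for n in('top','side'):
    print(n,ray(n,320,240),vision.camera_info(n))
E
```

```text
{'time_s': 0.1, 'qpos': array([-1.28463463e+00,  3.00409412e-01,  1.52151545e+00, -1.89517164e-05,
        1.32069065e+00, -6.66103904e-02]), 'joint_vel': array([-1.63297902e-04, -1.67113637e-03, -1.12808893e-03,  6.65641737e-05,
       -7.33027627e-04, -3.87217244e-04]), 'tau': array([ 5.58056240e-05, -5.32649302e+01, -3.53286803e+01,  7.09277205e-02,
        2.35201127e-02, -6.14420105e-05]), 'ee_pos': array([ 0.18994675, -0.5159115 ,  0.20494793]), 'eef_rot': array([-3.14057084e+00, -4.97662601e-05,  3.52776759e-01]), 'force': array([-0.18424333,  0.4429046 , -0.05849039]), 'moment': array([ 0.00279218, -0.02453244, -0.01596464]), 'grip_width': 0.09435530909681436}
top (array([0.55206384, 0.04912092, 0.73264091]), array([ 0.14388281,  0.01241489, -0.98958843])) {'camera_matrix': array([[453.22361085,   0.        , 314.89171812],
       [  0.        , 453.22361085, 241.73209786],
       [  0.        ,   0.        ,   1.        ]]), 'k1': -0.06433893351918567, 'rvec': array([ 2.14611575, -2.12934208,  0.12566754]), 'tvec': array([0.06042659, 0.64960326, 0.64677219])}
side (array([ 0.3857072 , -0.37040601,  0.61075532]), array([ 0.35811916,  0.59071643, -0.72306105])) {'camera_matrix': array([[469.54133092,   0.        , 321.26036348],
       [  0.        , 469.54133092, 238.91847896],
       [  0.        ,   0.        ,   1.        ]]), 'k1': 0.0024752150324603996, 'rvec': array([ 2.3048158 , -0.64297046,  0.26305113]), 'tvec': array([-0.52391678,  0.33763079,  0.52010516])}
```

View pics/t0.png

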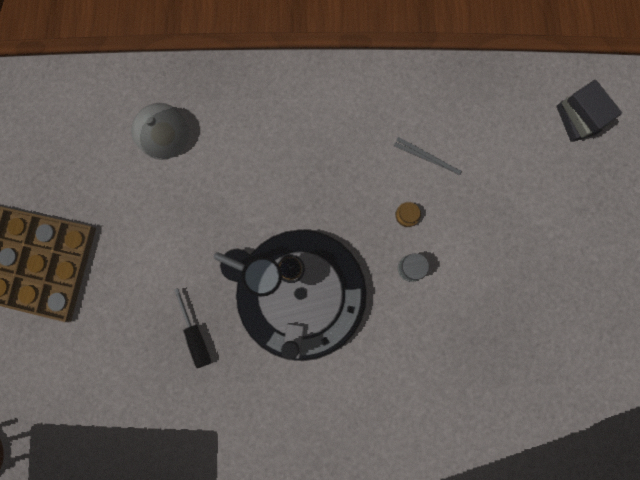

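View pics/s0.png

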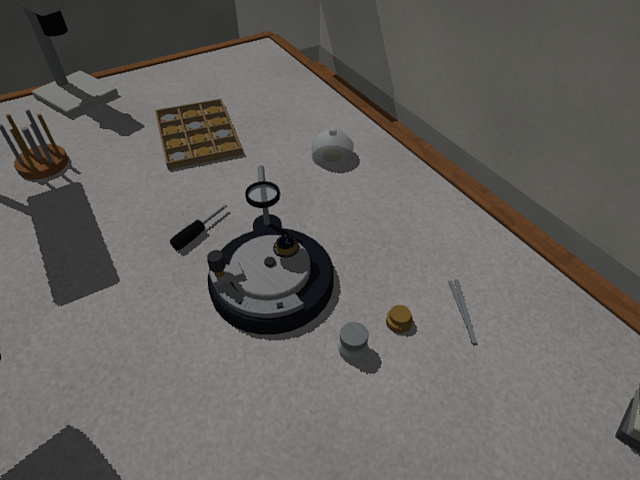

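Run:
```python
import cv2
a=cv2.imread('pics/raw_t0.png')[225:365,215:375];cv2.imwrite('pics/t0c.png',cv2.resize(cv2.convertScaleAbs(a,alpha=1.6,beta=20),None,fx=4.2,fy=4.2,interpolation=cv2.INTER_CUBIC))
a=cv2.imread('pics/raw_s0.png')[200:340,195:345];cv2.imwrite('pics/s0c.png',cv2.resize(cv2.convertScaleAbs(a,alpha=1.6,beta=20),None,fx=4.2,fy=4.2,interpolation=cv2.INTER_CUBIC))
```

```text
(no output)
```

View pics/t0c.png

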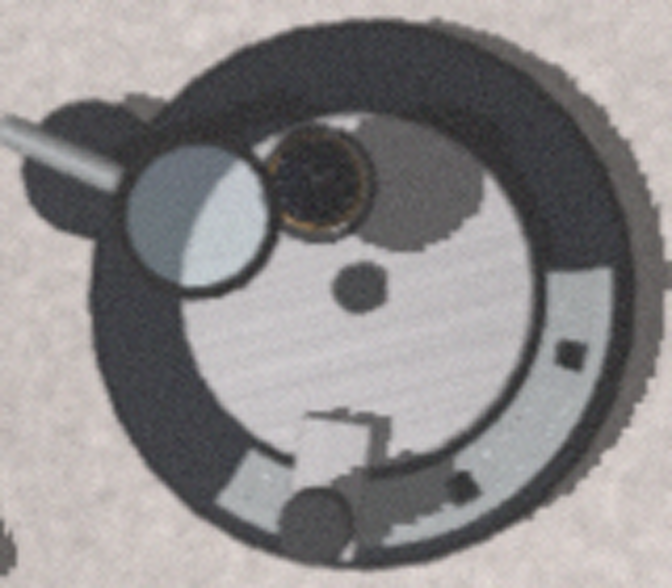

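View pics/s0c.png

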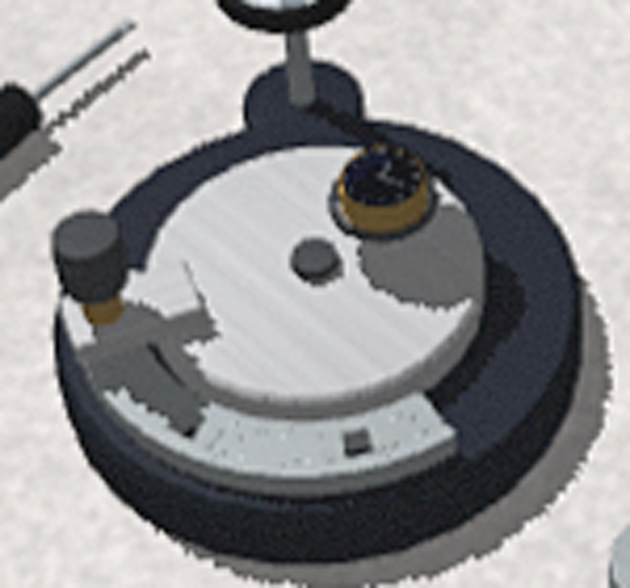

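Run:
```python
from h import *
from scipy.optimize import least_squares
T=lambda x,y:((x+.5)/4.2-.5+215,(y+.5)/4.2-.5+225)
S=lambda x,y:((x+.5)/4.2-.5+195,(y+.5)/4.2-.5+200)
def tri(a,b):
    o1,d1=ray('top',*a);o2,d2=ray('side',*b)
    s=np.linalg.lstsq(np.c_[d1,-d2],o2-o1,rcond=None)[0]
    p,q=o1+s[0]*d1,o2+s[1]*d2;return (p+q)/2,np.linalg.norm(p-q)
print('knob',tri(T(316,523),S(88,232)),atz('top',*T(316,523),.102),atz('side',*S(88,232),.102))
print('hub',tri(T(360,286),S(315,258)))
h1=[atz('top',*T(464,487),.042),atz('side',*S(185,432),.042)]
h2=[atz('top',*T(571,354),.042),atz('side',*S(357,440),.042)]
print(h1,h2)
for x,y in[(90,297),(635,290),(360,570),(365,20)]: print(atz('top',*T(x,y),.03))
k=(atz('top',*T(316,523),.102)+atz('side',*S(88,232),.102))/2
P=np.array([(k)[:2],np.mean(h1,0)[:2],np.mean(h2,0)[:2]])
f=lambda c:np.linalg.norm(P-c,axis=1)-.08
r=least_squares(f,P.mean(0)+[.08,.03]);print(r.x,r.fun)
a=np.arctan2(*(P-r.x).T[::-1]);print(a,np.diff(a))
```

```text
knob (array([0.49248205, 0.09709346, 0.10277878]), np.float64(0.0007684904522338016)) [0.4927722 0.0970202 0.102    ] [0.49229507 0.09797967 0.102     ]
hub (array([0.57067615, 0.08655497, 0.05329017]), np.float64(0.0009938167353877713))
[array([0.50039189, 0.04893854, 0.042     ]), array([0.49762188, 0.0467728 , 0.042     ])] [array([0.54778303, 0.01085102, 0.042     ]), array([0.54804086, 0.01229555, 0.042     ])]
[0.56672119 0.18742352 0.03      ]
[ 0.57116056 -0.01327012  0.03      ]
[0.46948455 0.08630262 0.03      ]
[0.6709309  0.08713919 0.03      ]
[0.57063453 0.08720067] [-0.00122294  0.00172239 -0.00103281]
[ 3.01047794 -2.63928781 -1.86267006] [-5.64976575  0.77661775]
```

```bash
cat >> h.py <<'E'
from scipy.spatial.transform import Rotation as Ro
AX=np.array([0.5706,0.0870]);A0=3.0105
def goto(x,y,z,yaw):
    o=get_obs();R=Ro.from_euler('xyz',o['eef_rot']);T=Ro.from_euler('xyz',[np.pi,0,yaw])
    print('lin',np.round(1000*R.inv().apply(np.array([x,y,z])-o['ee_pos']),1),'turn',np.round((R.inv()*T).as_rotvec(),4))
def circ(th,z,r=.0795):
    a=A0+th;goto(AX[0]+r*np.cos(a),AX[1]+r*np.sin(a),z,a-np.pi)
def st():
    o=get_obs();a=A0;p=o['ee_pos'];d=p[:2]-AX
    yaw=o['eef_rot'][2];f=o['force'];y=np.array([np.sin(yaw),-np.cos(yaw)]);x=np.array([np.cos(yaw),np.sin(yaw)])
    print('t',o['time_s'],'p',np.round(p,4),'rpy',np.round(o['eef_rot'],3),'th',round((np.arctan2(d[1],d[0])-A0+np.pi)%(2*np.pi)-np.pi,4),'r',round(np.hypot(*d),4),'F tool x,y,z_world',np.round([f[:2]@x,f[:2]@y,f[2]],2),'w',round(o['grip_width'],4))
E
python3 -c "
from h import *
circ(0,.205)"
```

```text
lin [ 495.1 -471.2    0.5] turn [-1.000e-03  2.000e-04  4.839e-01]
```

Emit:
play_rows(moves=[{"claw":1,"linear":[40,-38,0],"turn":[0,0,0.04]},{"claw":0.8,"linear":[82,-79,0],"turn":[0,0,0.08]},{"claw":0.6,"linear":[124,-118,0],"turn":[0,0,0.12]},{"claw":0.55,"linear":[166,-158,0],"turn":[0,0,0.16]},{"claw":0.55,"linear":[208,-198,0],"turn":[0,0,0.2]},{"claw":0.55,"linear":[250,-238,0],"turn":[0,0,0.25]},{"claw":0.55,"linear":[292,-278,0],"turn":[0,0,0.29]},{"claw":0.55,"linear":[334,-318,0],"turn":[0,0,0.33]}])

```text
time_s: 1.1
ee_pos: [0.3939, -0.1002, 0.2053]
eef_rot: [-3.141, 0.0, 0.021]
force: [0.4, -1.2, 0.2]
grip_width: 0.0518
```

```bash
python3 -c "
from h import *
st();circ(0,.15)"
```

```text
t 1.1 p [ 0.3939 -0.1002  0.2053] rpy [-3.141  0.     0.021] th 0.9455 r 0.2574 F tool x,y,z_world [0.42 1.24 0.16] w 0.0518
lin [ 102.1 -195.4   55.5] turn [-0.0009  0.0002  0.1525]
```

Emit:
play_rows(moves=[{"claw":0.55,"linear":[20,-39,0],"turn":[0,0,0.03]},{"claw":0.55,"linear":[45,-85,0],"turn":[0,0,0.06]},{"claw":0.55,"linear":[70,-130,10],"turn":[0,0,0.1]},{"claw":0.55,"linear":[90,-173,30],"turn":[0,0,0.13]},{"claw":0.55,"linear":[100,-192,45],"turn":[-0.001,0,0.153]},{"claw":0.55,"linear":[102,-195.4,55],"turn":[-0.001,0,0.1525]},{"claw":0.55,"linear":[102.1,-195.4,55.5],"turn":[-0.001,0,0.1525]}])

```text
time_s: 1.98
ee_pos: [0.4914, 0.0968, 0.1495]
eef_rot: [3.141, 0.001, -0.131]
force: [-0.5, -0.7, 0.9]
grip_width: 0.0517
```

```bash
python3 -c "
from h import *
st();snap('side','s1.png',(160,150,360,340),3.5);circ(0,.07)"
```

```text
t 1.975 p [0.4914 0.0968 0.1495] rpy [ 3.141e+00  1.000e-03 -1.310e-01] th 0.008 r 0.0799 F tool x,y,z_world [-0.36  0.79  0.88] w 0.0517
lin [ 0.1 -0.8 80.1] turn [ 0.0003  0.0004 -0.0003]
```

View pics/s1.png

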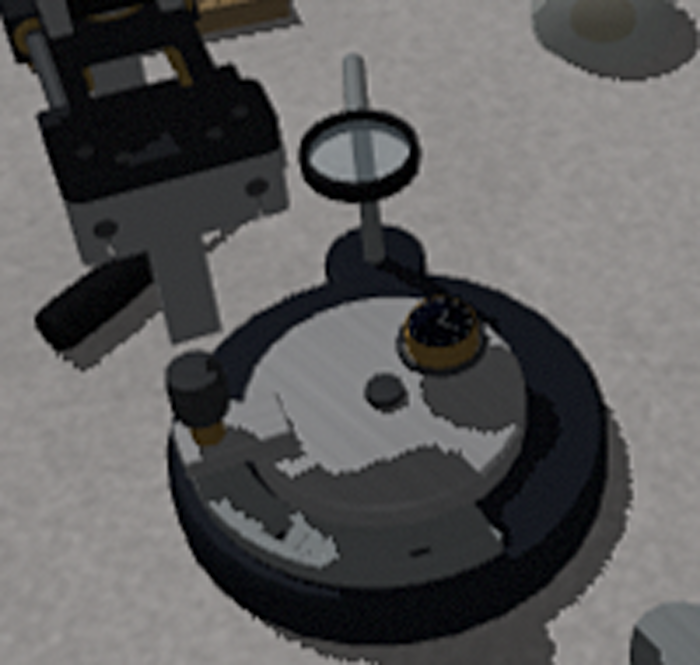

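```bash
python3 -c "
from h import *
for d in(-.026,.026):
  u=proj('side',[.4914+d*np.sin(-.131),.0968-d*np.cos(-.131),.1495]);print((u-[160,150])*3.5)"
```

```text
[158.05824669 247.12765386]
[191.44304683 333.42704161]
```

Emit:
play_rows(moves=[{"claw":0.55,"linear":[0,-0.8,20],"turn":[0,0,0]},{"claw":0.55,"linear":[0,-0.8,40],"turn":[0,0,0]},{"claw":0.5,"linear":[0,-0.8,60],"turn":[0,0,0]},{"claw":0.45,"linear":[0,-0.8,74],"turn":[0,0,0]},{"claw":0.4,"linear":[0,-0.8,79],"turn":[0,0,0]},{"claw":0.4,"linear":[0,-0.8,79.5],"turn":[0,0,0]}])

```text
time_s: 2.78
ee_pos: [0.4919, 0.0972, 0.0709]
eef_rot: [3.141, 0.0, -0.132]
force: [-0.6, -0.3, 0.4]
grip_width: 0.0373
```

```bash
python3 -c "
from h import *
st();snap('side','s2.png',(180,190,300,290),6);st()"
```

```text
t 2.775 p [0.4919 0.0972 0.0709] rpy [ 3.141  0.    -0.132] th 0.0024 r 0.0794 F tool x,y,z_world [-0.58  0.33  0.43] w 0.0373
t 2.825 p [0.492  0.0973 0.0711] rpy [ 3.141 -0.    -0.131] th 0.001 r 0.0793 F tool x,y,z_world [-0.02  0.14  0.59] w 0.0373
```

View pics/s2.png

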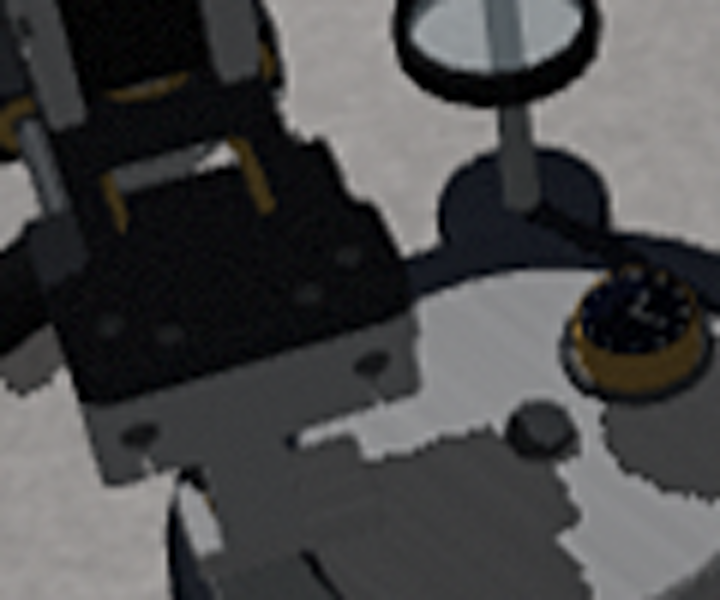

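Emit:
play_rows(moves=[{"claw":0.3,"linear":[0,0,0],"turn":[0,0,0]},{"claw":0.27,"linear":[0,0,0],"turn":[0,0,0]},{"claw":0.24,"linear":[0,0,0],"turn":[0,0,0]},{"claw":0.22,"linear":[0,0,0],"turn":[0,0,0]}], force=5)

```text
time_s: 3.32
ee_pos: [0.4921, 0.0974, 0.0714]
eef_rot: [-3.141, -0.001, -0.131]
force: [-0.8, 1.5, 3.9]
grip_width: 0.0241
```

```bash
python3 -c "
from h import *
st()"
```

```text
t 3.325 p [0.4921 0.0974 0.0714] rpy [-3.141e+00 -1.000e-03 -1.310e-01] th -0.0009 r 0.0792 F tool x,y,z_world [-1.03 -1.39  3.88] w 0.0241
```

Emit:
play_rows(moves=[{"claw":0.2,"linear":[0,0,0],"turn":[0,0,0]},{"claw":0.2,"linear":[0,0,0],"turn":[0,0,0]},{"claw":0.2,"linear":[0,0,-2],"turn":[0,0,0]},{"claw":0.2,"linear":[0,0,-4],"turn":[0,0,0]}], force=25)

```text
time_s: 3.82
ee_pos: [0.492, 0.0974, 0.075]
eef_rot: [-3.142, -0.0, -0.131]
force: [3.4, 1.5, -8.8]
grip_width: 0.0237
```

```bash
python3 -c "
from h import *
st()"
```

```text
t 3.825 p [0.492  0.0974 0.075 ] rpy [-3.142 -0.    -0.131] th -0.0005 r 0.0792 F tool x,y,z_world [ 3.14 -1.92 -8.83] w 0.0237
```

Emit:
play_rows(moves=[{"claw":0.2,"linear":[0,0,-2.5],"turn":[0,0,0]},{"claw":0.2,"linear":[0,0,-5],"turn":[0,0,0]},{"claw":0.2,"linear":[0,0,-7],"turn":[0,0,0]},{"claw":0.2,"linear":[0,0,-8],"turn":[0,0,0]},{"claw":0.2,"linear":[0,0,-8],"turn":[0,0,0]}])

```text
time_s: 4.45
ee_pos: [0.492, 0.0974, 0.0829]
eef_rot: [-3.142, -0.0, -0.131]
force: [5.2, 1.2, -9.2]
grip_width: 0.0234
```

```bash
python3 -c "
from h import *
st();snap('side','s3.png',(180,190,300,290),6);
for th in(.05,.1,.2,.3,.4):circ(th,get_obs()['ee_pos'][2],.0793)"
```

```text
t 4.45 p [0.492  0.0974 0.0829] rpy [-3.142 -0.    -0.131] th -0.0003 r 0.0793 F tool x,y,z_world [ 5.02 -1.9  -9.18] w 0.0234
lin [ 0.1  4.  -0. ] turn [-0.0001 -0.0003 -0.0504]
lin [ 0.4  8.  -0. ] turn [-1.000e-04 -3.000e-04 -1.004e-01]
lin [ 1.5 15.8 -0. ] turn [-1.000e-04 -4.000e-04 -2.004e-01]
lin [ 3.5 23.5 -0. ] turn [-1.000e-04 -4.000e-04 -3.004e-01]
lin [ 6.2 30.9 -0. ] turn [-0.000e+00 -4.000e-04 -4.004e-01]
```

View pics/s3.png

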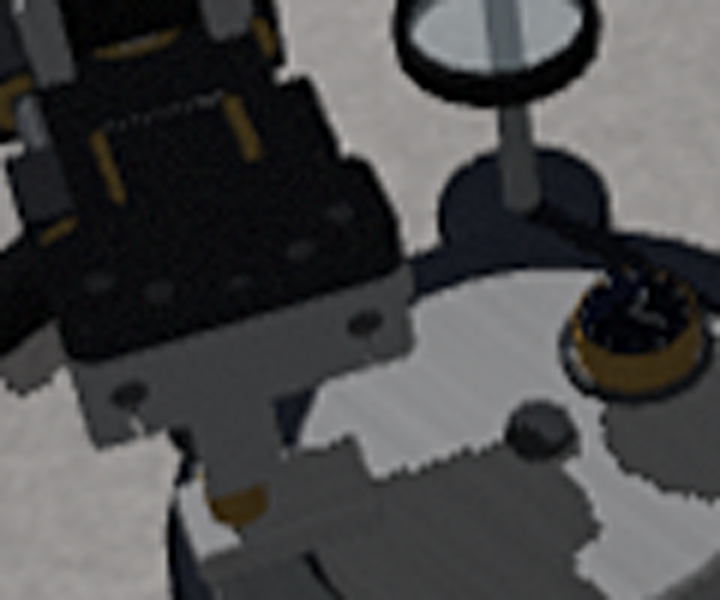

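Emit:
play_rows(moves=[{"claw":0.2,"linear":[0,1,0],"turn":[0,0,-0.0126]},{"claw":0.2,"linear":[0.1,2,0],"turn":[0,0,-0.025]},{"claw":0.2,"linear":[0.1,4,0],"turn":[0,0,-0.05]}])

```text
time_s: 4.88
ee_pos: [0.4916, 0.0935, 0.0827]
eef_rot: [-3.141, -0.0, -0.081]
force: [5.5, 2.1, -10.2]
grip_width: 0.0233
```

```bash
python3 -c "
from h import *
st()
for th in(.08,.12,.16,.2,.25,.3,.33):circ(th,.083,.0793)"
```

```text
t 4.875 p [0.4916 0.0935 0.0827] rpy [-3.141 -0.    -0.081] th 0.0493 r 0.0792 F tool x,y,z_world [  5.32  -2.52 -10.16] w 0.0233
lin [-0.   2.4 -0.3] turn [-0.0002 -0.0004 -0.0297]
lin [ 0.1  5.6 -0.3] turn [-0.0002 -0.0004 -0.0697]
lin [ 0.4  8.8 -0.3] turn [-0.0002 -0.0004 -0.1097]
lin [ 0.8 11.9 -0.3] turn [-0.0002 -0.0004 -0.1497]
lin [ 1.5 15.8 -0.3] turn [-0.0002 -0.0004 -0.1997]
lin [ 2.4 19.7 -0.3] turn [-2.000e-04 -4.000e-04 -2.497e-01]
lin [ 3.  22.  -0.3] turn [-2.000e-04 -4.000e-04 -2.797e-01]
```

Emit:
play_rows(moves=[{"claw":0.2,"linear":[0,2.4,-0.3],"turn":[0,0,-0.03]},{"claw":0.2,"linear":[0.1,5.6,-0.3],"turn":[0,0,-0.07]},{"claw":0.2,"linear":[0.4,8.8,-0.3],"turn":[0,0,-0.11]},{"claw":0.2,"linear":[0.8,11.9,-0.3],"turn":[0,0,-0.15]},{"claw":0.2,"linear":[1.5,15.8,-0.3],"turn":[0,0,-0.2]},{"claw":0.2,"linear":[2.4,19.7,-0.3],"turn":[0,0,-0.25]},{"claw":0.2,"linear":[3,22,-0.3],"turn":[0,0,-0.28]},{"claw":0.2,"linear":[3,22,-0.3],"turn":[0,0,-0.28]}])

```text
time_s: 5.88
ee_pos: [0.4932, 0.0713, 0.083]
eef_rot: [-3.141, -0.001, 0.2]
force: [7.3, 1.3, -10.7]
grip_width: 0.0237
```

```bash
python3 -c "
from h import *
st();snap('top','t4.png',(215,225,375,365),4.2);snap('side','s4.png',(180,190,330,340),4)"
```

```text
t 5.875 p [0.4932 0.0713 0.083 ] rpy [-3.141e+00 -1.000e-03  2.000e-01] th 0.3307 r 0.079 F tool x,y,z_world [  7.41   0.22 -10.69] w 0.0237
```

View pics/t4.png

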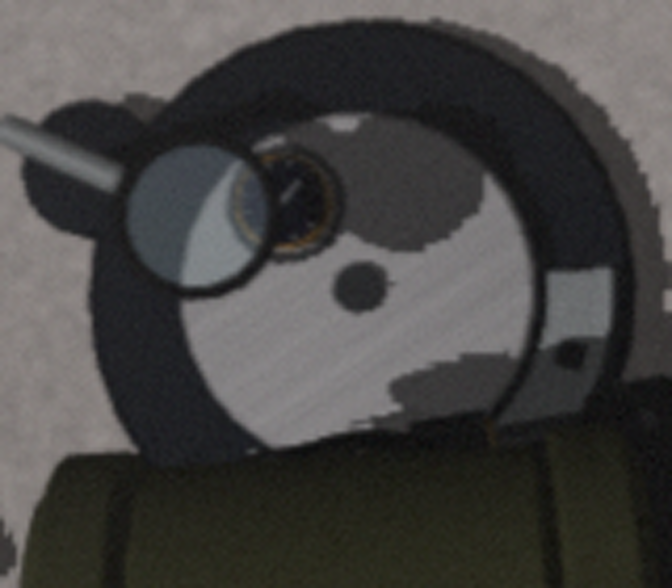

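View pics/s4.png

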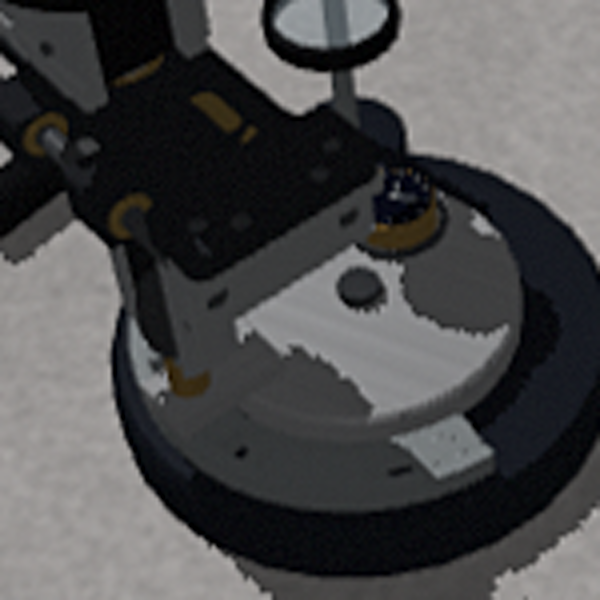

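Emit:
play_rows(moves=[{"claw":0.2,"linear":[0,0,1.5],"turn":[0,0,0]},{"claw":0.2,"linear":[0,0,3],"turn":[0,0,0]},{"claw":0.24,"linear":[0,0,3.5],"turn":[0,0,0]},{"claw":0.29,"linear":[0,0,4],"turn":[0,0,0]},{"claw":0.29,"linear":[0,0,5],"turn":[0,0,0]},{"claw":0.29,"linear":[0,0,5],"turn":[0,0,0]}])

```text
time_s: 6.72
ee_pos: [0.4931, 0.0713, 0.078]
eef_rot: [-3.142, -0.001, 0.199]
force: [-0.3, 0.2, -0.6]
grip_width: 0.0272
```

```bash
python3 -c "
from h import *
st();snap('side','s5.png',(180,190,330,340),4)
for th in(.38,.42,.46,.49,.52,.54):circ(th,.078,.0793)"
```

```text
t 6.725 p [0.4931 0.0713 0.078 ] rpy [-3.142e+00 -1.000e-03  1.990e-01] th 0.3312 r 0.0791 F tool x,y,z_world [-0.28 -0.26 -0.56] w 0.0272
lin [-0.1  3.8  0. ] turn [ 0.     -0.0011 -0.0497]
lin [0.1 7.  0. ] turn [ 0.     -0.0011 -0.0897]
lin [ 0.4 10.2  0. ] turn [ 1.000e-04 -1.100e-03 -1.297e-01]
lin [ 0.8 12.5  0. ] turn [ 1.000e-04 -1.100e-03 -1.597e-01]
lin [ 1.2 14.9  0. ] turn [ 1.000e-04 -1.000e-03 -1.897e-01]
lin [ 1.5 16.4  0. ] turn [ 1.000e-04 -1.000e-03 -2.097e-01]
```

View pics/s5.png

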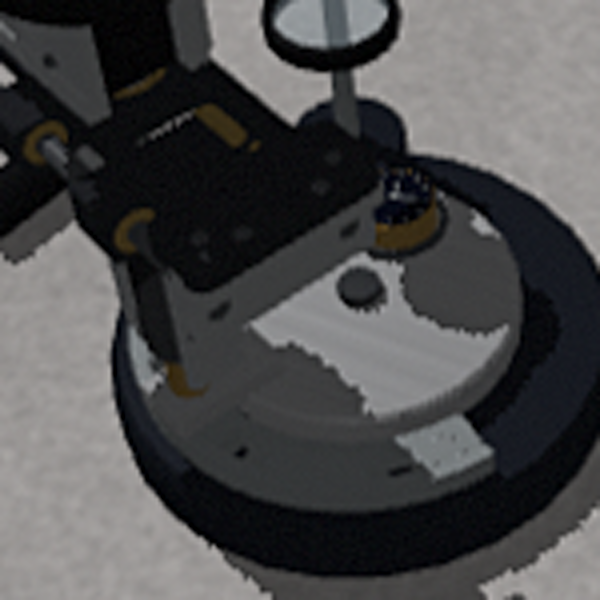

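Emit:
play_rows(moves=[{"claw":0.29,"linear":[0,1.5,0],"turn":[0,0,-0.02]},{"claw":0.29,"linear":[0,3.8,0],"turn":[0,0,-0.05]},{"claw":0.29,"linear":[0.1,7,0],"turn":[0,0,-0.09]},{"claw":0.29,"linear":[0.4,10.2,0],"turn":[0,0,-0.13]},{"claw":0.29,"linear":[0.8,12.5,0],"turn":[0,0,-0.16]},{"claw":0.29,"linear":[1.2,14.9,0],"turn":[0,0,-0.19]}])

```text
time_s: 7.52
ee_pos: [0.4973, 0.0574, 0.078]
eef_rot: [-3.141, -0.002, 0.391]
force: [-0.1, 6.1, -2.2]
grip_width: 0.0272
```

```bash
python3 -c "
from h import *
st();snap('side','s6.png',(180,190,330,340),4)
for th in(.53,.54,.55,.56,.57,.58,.59):circ(th,.078,.0793)"
```

```text
t 7.525 p [0.4973 0.0574 0.078 ] rpy [-3.141e+00 -2.000e-03  3.910e-01] th 0.515 r 0.0791 F tool x,y,z_world [ 2.25 -5.62 -2.17] w 0.0272
lin [-0.1  0.8 -0.1] turn [-0.0002 -0.0011 -0.0059]
lin [-0.   1.5 -0.1] turn [-0.0002 -0.0011 -0.0159]
lin [-0.   2.3 -0.1] turn [-0.0002 -0.0011 -0.0259]
lin [-0.   3.1 -0.1] turn [-0.0002 -0.0011 -0.0359]
lin [ 0.   3.9 -0.1] turn [-0.0002 -0.0011 -0.0459]
lin [ 0.1  4.7 -0.1] turn [-0.0002 -0.0011 -0.0559]
lin [ 0.1  5.5 -0.1] turn [-0.0002 -0.0011 -0.0659]
```

View pics/s6.png

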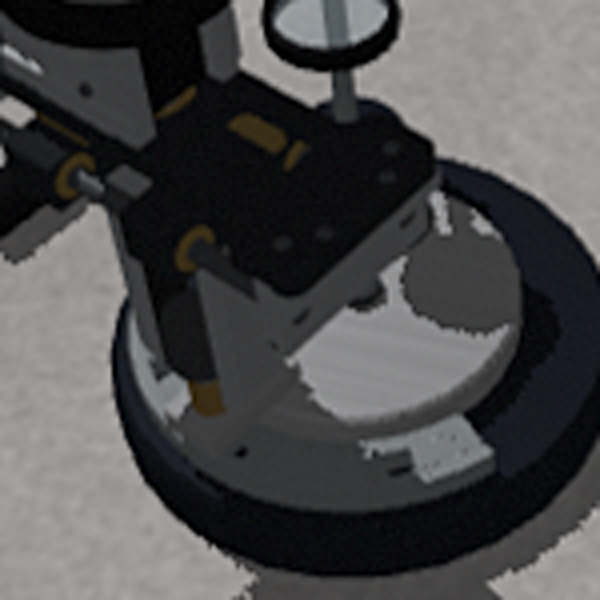

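Emit:
play_rows(moves=[{"claw":0.29,"linear":[0,0.8,0],"turn":[0,0,-0.006]},{"claw":0.29,"linear":[0,1.5,0],"turn":[0,0,-0.016]},{"claw":0.29,"linear":[0,2.3,0],"turn":[0,0,-0.026]},{"claw":0.29,"linear":[0,3.1,0],"turn":[0,0,-0.036]},{"claw":0.29,"linear":[0,3.9,0],"turn":[0,0,-0.046]}])

```text
time_s: 8.2
ee_pos: [0.4986, 0.054, 0.0779]
eef_rot: [-3.14, -0.001, 0.44]
force: [-1.5, 7.5, 1.4]
grip_width: 0.0271
```

```bash
python3 -c "
from h import *
st()
for th in(.58,.59,.6,.61,.62):circ(th,.078,.0793)"
```

```text
t 8.2 p [0.4986 0.054  0.0779] rpy [-3.14e+00 -1.00e-03  4.40e-01] th 0.5617 r 0.0792 F tool x,y,z_world [ 1.87 -7.45  1.41] w 0.0271
lin [-0.1  1.5 -0.1] turn [-0.0013 -0.0014 -0.0093]
lin [-0.1  2.2 -0.1] turn [-0.0013 -0.0014 -0.0193]
lin [-0.1  3.  -0.1] turn [-0.0013 -0.0014 -0.0293]
lin [-0.1  3.8 -0.1] turn [-0.0013 -0.0014 -0.0393]
lin [-0.   4.6 -0.1] turn [-0.0013 -0.0014 -0.0493]
```

Emit:
play_rows(moves=[{"claw":0.29,"linear":[0,0.8,0],"turn":[0,0,-0.005]},{"claw":0.29,"linear":[0,1.5,0],"turn":[0,0,-0.01]},{"claw":0.29,"linear":[0,2.2,0],"turn":[0,0,-0.019]}])

```text
time_s: 8.57
ee_pos: [0.4997, 0.0518, 0.0779]
eef_rot: [-3.141, -0.001, 0.459]
force: [-0.6, -0.7, -0.2]
grip_width: 0.0275
```

```bash
python3 -c "
from h import *
st()
for th in(.59,.6,.61,.62):circ(th,.078,.0793)"
```

```text
t 8.575 p [0.4997 0.0518 0.0779] rpy [-3.141e+00 -1.000e-03  4.590e-01] th 0.5922 r 0.0792 F tool x,y,z_world [-0.87  0.39 -0.2 ] w 0.0275
lin [-0.1 -0.2 -0.1] turn [-0.0009 -0.0014  0.0005]
lin [-0.1  0.6 -0.1] turn [-0.0009 -0.0014 -0.0095]
lin [-0.1  1.4 -0.1] turn [-0.0009 -0.0014 -0.0195]
lin [-0.   2.2 -0.1] turn [-0.0009 -0.0014 -0.0295]
```

```bash
python3 -c "
from h import *
snap('side','s7.png',(180,190,330,340),4)"
```

```text
(no output)
```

View pics/s7.png

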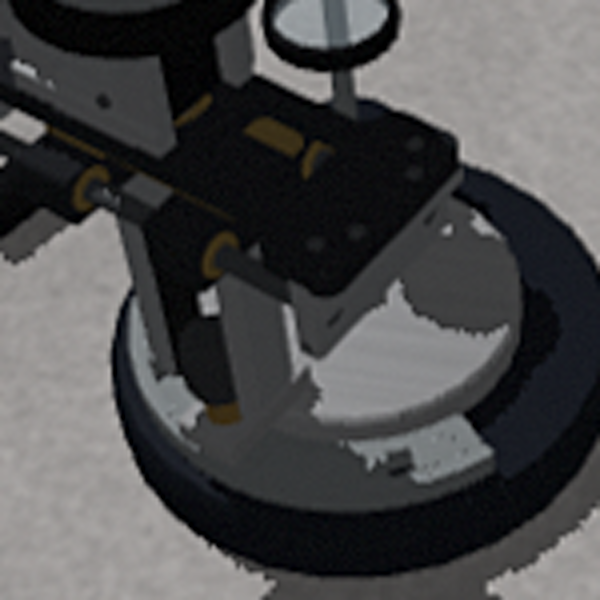

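Emit:
play_rows(moves=[{"claw":0.4,"linear":[0,0,0],"turn":[0,0,0]},{"claw":0.5,"linear":[0,0,0],"turn":[0,0,0]},{"claw":0.55,"linear":[0,0,-15],"turn":[0,0,0]},{"claw":0.55,"linear":[0,0,-40],"turn":[0,0,0]},{"claw":0.55,"linear":[0,0,-70],"turn":[0,0,0]},{"claw":0.55,"linear":[0,0,-110],"turn":[0,0,0]}])

```text
time_s: 9.38
ee_pos: [0.4993, 0.0515, 0.1896]
eef_rot: [-3.141, -0.001, 0.46]
force: [0.9, 0.1, 0.0]
grip_width: 0.0517
```

Emit:
play_rows(moves=[{"claw":0.55,"linear":[-30,0,-10],"turn":[0,0,0]},{"claw":0.55,"linear":[-70,20,-20],"turn":[0,0,0]},{"claw":0.55,"linear":[-110,60,-30],"turn":[0,0,0]},{"claw":0.55,"linear":[-140,100,-30],"turn":[0,0,0]},{"claw":0.55,"linear":[-160,140,-30],"turn":[0,0,0]},{"claw":0.55,"linear":[-170,180,-30],"turn":[0,0,0]},{"claw":0.55,"linear":[-170,180,-30],"turn":[0,0,0]}])

```text
time_s: 10.25
ee_pos: [0.4267, -0.1872, 0.22]
eef_rot: [-3.141, -0.001, 0.457]
force: [0.5, -0.0, 0.4]
grip_width: 0.0518
```

```bash
python3 -c "
from h import *
st();snap('side','s8.png',(195,200,345,340),4.2);snap('top','t8.png',(215,225,375,365),4.2)"
```

```text
t 10.25 p [ 0.4267 -0.1872  0.22  ] rpy [-3.141e+00 -1.000e-03  4.570e-01] th 1.2186 r 0.3096 F tool x,y,z_world [0.44 0.23 0.41] w 0.0518
```

View pics/s8.png

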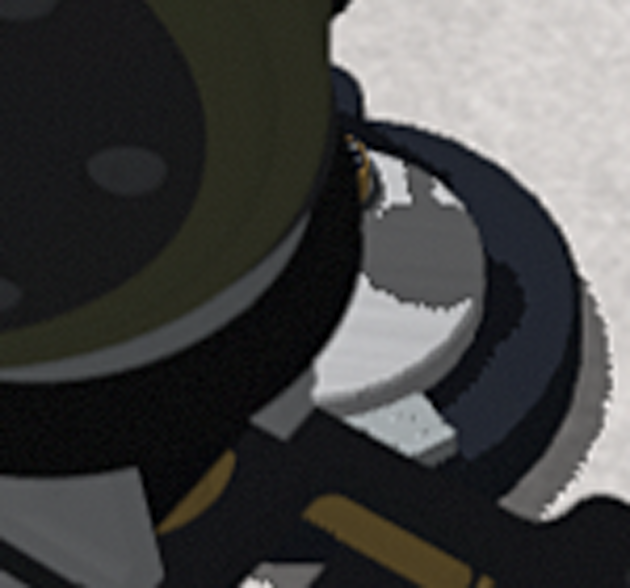

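View pics/t8.png

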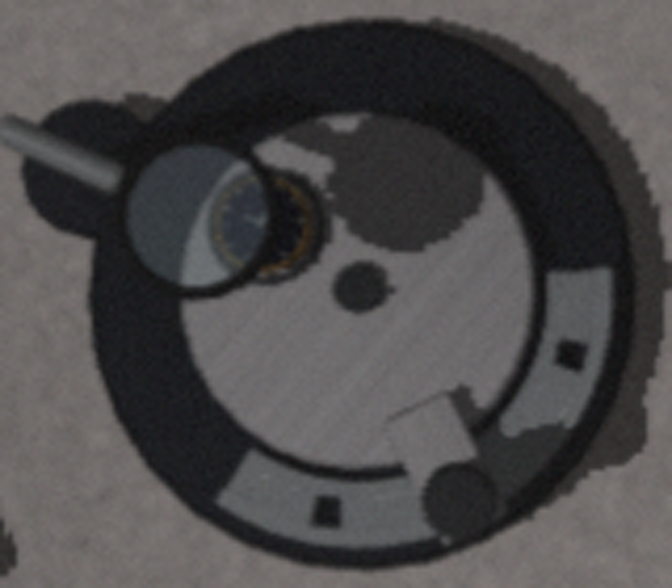

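Emit:
play_rows(moves=[{"claw":0.55,"linear":[-20,50,-10],"turn":[0,0,0]},{"claw":0.55,"linear":[-40,100,-20],"turn":[0,0,0]},{"claw":0.55,"linear":[-60,150,-20],"turn":[0,0,0]},{"claw":0.55,"linear":[-80,200,-20],"turn":[0,0,0]},{"claw":0.55,"linear":[-100,250,-20],"turn":[0,0,0]},{"claw":0.55,"linear":[-110,290,-20],"turn":[0,0,0]},{"claw":0.55,"linear":[-110,310,-20],"turn":[0,0,0]},{"claw":0.55,"linear":[-110,310,-20],"turn":[0,0,0]}])

```text
time_s: 11.35
ee_pos: [0.466, -0.5112, 0.239]
eef_rot: [-3.14, -0.001, 0.46]
force: [-0.8, 0.4, -0.3]
grip_width: 0.0516
```

```bash
python3 -c "
from h import *
st();snap('side','s9.png',(195,200,345,340),4.2);cv2.imwrite('pics/s9b.png',cv2.imread('pics/raw_s9.png'));snap('top','t9.png')"
```

```text
t 11.35 p [ 0.466  -0.5112  0.239 ] rpy [-3.14e+00 -1.00e-03  4.60e-01] th 1.5288 r 0.6072 F tool x,y,z_world [-0.49 -0.71 -0.28] w 0.0516
```

View pics/s9.png

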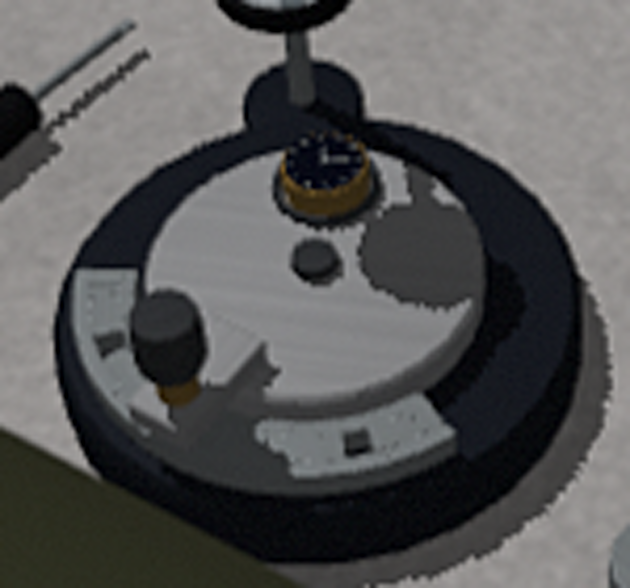

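View pics/t9.png

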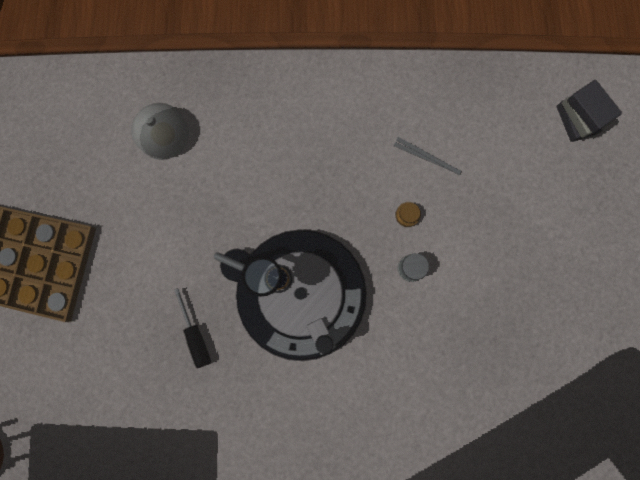

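Run:
```python
from h import *
T=lambda x,y:((x+.5)/4.2-.5+215,(y+.5)/4.2-.5+225)
S=lambda x,y:((x+.5)/4.2-.5+195,(y+.5)/4.2-.5+200)
def tri(a,b):
    o1,d1=ray('top',*a);o2,d2=ray('side',*b)
    s=np.linalg.lstsq(np.c_[d1,-d2],o2-o1,rcond=None)[0]
    p,q=o1+s[0]*d1,o2+s[1]*d2;return (p+q)/2,np.linalg.norm(p-q)
p=tri(T(459,502),S(166,313));print(p)
a=np.arctan2(p[0][1]-AX[1],p[0][0]-AX[0]);print((a-A0)%(2*np.pi))
# predicted home vs raised knob-top rim in side
for th in(.6,.625,.65):
  for z in(.102,.1105):
    c=[AX[0]+.08*np.cos(A0+th),AX[1]+.08*np.sin(A0+th),z]
    print(th,z,(proj('side',c)-[194.6,199.6])*4.2,(proj('top',c)-[214.6,224.6])*4.2)
p=[AX[0]+.0788*np.cos(A0),AX[1]+.0788*np.sin(A0),.102];print((proj('side',p)-[194.6,199.6])*4.2)
```

```text
(array([0.50028636, 0.05047109, 0.10236313]), np.float64(0.00042897235063822176))
0.6102292112757901
0.6 0.102 [162.19666238 314.34902625] [458.13815235 504.6287445 ]
0.6 0.1105 [158.79771936 297.91713474] [458.04941302 506.88152872]
0.625 0.102 [166.93913532 316.76692835] [463.61023947 501.79730136]
0.625 0.1105 [163.58122992 300.33984876] [463.59698283 504.01090273]
0.65 0.102 [171.78458454 319.08966292] [469.00911308 498.8277233 ]
0.65 0.1105 [168.46893043 302.66726386] [469.07031506 501.00021854]
[ 89.32843781 233.13177973]
```

```bash
python3 -c "
from h import *
print(hand_in())"
```

```text
the job is handed in; nothing more can be done
None
```

I've handed the job in. The turntable is locked in the very next hole, about 0.61 rad anticlockwise from the start hole, with the watch brought round towards the loupe.

**What I did:** I gripped the knob and lifted it about 11.5 mm to clear the pin. I swung the table to about 0.33 rad, then set the pin down on the ring. With the jaws opened slightly so the knob could drop, I pushed it round in small steps. The sideways force I read was at most about 7.5 N. It fell to zero when the pin snapped into the hole. I then opened the gripper and moved the arm well clear, about 11.4 s in.

**Last checks:**
- **Plunger:** the two cameras put the knob top at 102.4 mm; it is 102 mm with the pin home and about 110.5 mm when resting on the ring. This measurement is good to about 1 mm. I did not check the lock by pushing on the table afterwards.
- **Right hole:** the start hole is empty behind the arm and the third hole is empty ahead of it, so it is the next hole. My first picture estimate of 0.63 rad was slightly high.
- **Watch and bystanders:** the watch sits flat in its seat. The screwdriver, jar and brass block look unmoved.
- **Odd readings:** there was a 5–7 N force along the arm while the knob was gripped, and a brief upward 4 N when I first closed on it. I didn't find the cause of either; the sideways one went when I loosened the grip.

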